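# Clamp the T-slide in the sprung-arm drilling jig

## Task

Draw the jig's sprung arm back by its knob until it stays open, then set the T-shaped steel slide flat on the jig plate and press it gently but snugly into the corner, against the fence and the tongue of the end stop together, holding it pressed there for a moment. Let go of it with the arm still open, then bring the arm back by its knob under control, never letting it snap, so that it clamps the slide in the corner. Do not force anything, and leave the other things alone.

Things in the scene. Friction and masses are not known exactly. Their poses are not given: they have to be found in the camera images.
- jig: Grey drilling jig, fixed to the table: plate 150 (x) x 215 (y) x 12 mm. Origin at the centre of its underside; its x points to the back (fence), y to the left (end stop), z up. Yaw up to 0.25 rad either way.
- seat (a point): Point on the jig's top face (12 mm over the table) where the centre of the slide's underside comes to lie, seated in the corner, if the stop's tongue is at mid setting; at (5, 30) mm in the jig's frame. Axes as the jig's. Its x is true for every setting; along y the true place differs by up to 6 mm either way with the tongue.
- fence: Fixed steel bar along the back of the seat, 12 x 90 x 8 mm high on the plate, carried by the jig. Origin on the plate at the middle of its inner face (facing -x of the jig, 25 mm behind the seat's centre).
- stop_unit: End stop left of the seat: dark housing 34 x 22 x 9 mm with a lock knob; a rigid steel tongue, 22 mm wide, top 7 mm over the plate, sticks out of it towards the seat (-y). Origin on the plate at the tongue's face at mid setting, 40 mm left of the seat's centre; axes as the jig's. The real face is up to 6 mm nearer or farther along y: not in the pose, it must be felt or seen.
- spring_arm (a joint): Angle of the curved steel arm about its upright pivot, rad: 0 = closed on an empty jig, growing as it is drawn from the seat (anticlockwise from above), 0.85 = open stop. Over-centre spring: below 0.45 it pulls shut (snaps if let go), beyond 0.45 it pulls open and stays at 0.85. Pull at the knob 6 to 10 N at either end, none at 0.45. Clamping the slide: about 0.06 to 0.15.
- pivot_axis (a point): Point on the arm's pivot axis at (50, -80) mm in the jig's frame, 80 mm over the table, level with the knob's top.
- knob_top (a point): Centre of the top of the arm's upright round knob, 16 mm diameter, 80 mm over the table, 100 mm from the pivot axis; the upper 26 mm are black, the lower part is the steel nose that presses on the slide's cut corner. Room to pinch it from above in any direction.
- slide: Loose plain steel T-section slide, about 0.25 kg. Flange 50 (x) x 80 (y) x 10 mm with 12 mm corners cut off at 45 degrees; upright web 12 (x) x 56 (y) mm along its middle, top 44 mm over the underside. Origin at the centre of the underside, z up. Same either way round; seated, its y lies along the jig's y. Grip the web from above across its 12 mm.
- green_tin: Bystander: round green tin 79 mm across, 34 mm high, right of the jig; loose, to be left alone.
- pocket_tape: Bystander: yellow tape measure 42 x 82 x 60 mm right of the jig; loose, to be left alone.
- short_driver: Bystander: yellow screwdriver 173 x 26 x 25 mm lying at the left; loose, to be left alone.

How it is judged:
On the way, in this order (a step that is already met when the one before it is completed fails the run):
1. the arm is drawn back past its dead centre (beyond 0.7 rad) and stays there (value of joint spring_arm above 0.7 rad), for 0.2 s.
2. with the arm open, the slide lies flat on the plate, pressed against fence and stop tongue together (over 1 N on each) (value of joint spring_arm above 0.6 rad and contact force between slide and fence above 1 N and contact force between slide and stop_unit above 1 N and z of slide in the frame of seat between -0.002 and 0.002 m and angle between slide's own z axis and vertical below 0.04 rad and angle between the y axis of slide and the y axis of jig, either way round below 0.04 rad), for 0.2 s.
3. the slide is let go in the corner while the arm is still open (value of joint spring_arm above 0.6 rad and contact force between the fingers and slide below 0.1 N and z of slide in the frame of seat between -0.002 and 0.002 m and angle between slide's own z axis and vertical below 0.04 rad and angle between the y axis of slide and the y axis of jig, either way round below 0.04 rad), for 0.2 s.
At the end, for the whole second after the job is handed in: The slide lies flat on the jig plate (within 2 mm, 0.04 rad), square (0.04 rad) and touching both the fence (within 2 mm) and the end stop's tongue, the arm's nose pressing on its cut corner with more than 1.5 N, all at rest (contact force between slide and fence above 0.5 N and contact force between slide and stop_unit above 0.3 N and contact force between slide and spring_arm above 1.5 N and x of slide in the frame of seat between -0.002 and 0.002 m and y of slide in the frame of seat between -0.008 and 0.008 m and z of slide in the frame of seat between -0.002 and 0.002 m and angle between slide's own z axis and vertical below 0.04 rad and angle between the y axis of slide and the y axis of jig, either way round below 0.04 rad and linear speed of slide below 0.01 m/s).
It fails at once if the arm snaps shut (closes faster than 2.5 rad/s) (velocity of joint spring_arm below -2.5 rad/s).
It fails at once if the slide is forced against the fence or the stop (over 25 N) (contact force between slide and fence above 25 N or contact force between slide and stop_unit above 25 N).
It fails at once if a loose bystander is shifted by more than 20 mm (distance of any of green_tin, pocket_tape, short_driver from where it was at the start of the episode above 0.02 m).
It also fails if it takes over 72 s, if anything falls off the work surface, if the arm or the gripper's body presses on something with over 40 N, if the wrist force passes 120 N, or if a joint passes its speed limit or range.

## Robot

A 6-joint arm with a two-finger parallel gripper is mounted at the origin on a cart in front of the work surface, level with it; the furniture and walls round the work are solid. World frame = base frame: x ahead of the robot, y to its left, z up, the work surface at z = 0. Lengths are in m, angles in rad, forces in N, time in s.
With the tool pointing down it reaches from about 0.25 to 0.725 m from the base axis. Payload 4 kg.
Tool frame: the origin (TCP) lies midway between the tips of the shut fingers; the grasp point (between the pads) lies bot.pinch_z behind it (bot.pinch_z is the distance from the TCP to the grasp point, in m); z points along the fingers, y is the line along which they close (so a half turn about z gives the same grasp; the last joint's range is limited). The gripper opens to 85 mm and grips with 20 to 120 N. Pads are 22 mm wide; open, the fingers measure 114 mm over their backs; the gripper's body (76 mm by 85 mm) begins 54 mm behind the grasp point. The pads swing forward as they close: fully open they stand 13 mm farther back than shut.
Start: joints at [1.348, 0.241, 0.005, 1.335, 0, 1.571], TCP at [0.11, 0.488, 0.231] pointing down, gripper open.
Joint ranges: [-2.72, 2.72], [-1.05, 1.87], [-1.09, 1.28], [-1.99, 2.15], [-1.42, 1.44], [-3.14, 3.14]. Speed limits (rad/s): [2.79, 2.79, 3.14, 3.14, 3.14, 3.14].

## Interface

Orientations are given as a unit quaternion [x, y, z, w].
In Python, from workcell import bot, camrig gives the robot as it stands (bot), with the cameras (camrig).
- The arm moves only by the shell command python3 jog.py, which reads ROWS from standard input. ROWS is a JSON list of rows, 1 to 10 of them, each of 7 numbers: a rotation vector rx, ry, rz in rad, then dx, dy, dz in m, then the finger opening in m; each row is the pose to reach, as a shift and turn from the pose commanded when the command began, along the tool's axes at that moment; what a row does not reach only later rows make up. A row lasts 1/8 s, in which the tool goes at most 0.0625 m and 0.188 rad, less where a joint would pass 70% of its speed; a pose out of reach is approached as far as the arm can. The fingers move at their own pace and stop on an object; the grip force is fixed at half the most. Time passes only in rows, so rows that do not move let the fingers close. It prints the time, the measured TCP pose, the force, the opening and the grip force at its end. Input that does not fit is refused with a message, and nothing moves.
- bot.get_obs(): the state, without advancing time (a new reading comes with each control period).
- camrig.camera(name): name is "scene" or "top" or "wrist"; returns the picture (384x512x3 uint8, red, green, blue); there is no depth.
- camrig.calibration(name): a dict with "mtx" (3x3 intrinsics, pixels), "R" (3x3) and "t" (3): a world point X has camera coordinates R X + t. Camera axes: x right, y down, z forward; pixel columns grow to the right and rows downward; lengths in m; the calibration is good to about 2 mm. The wrist camera is an equidistant fisheye: a pixel r from the principal point sees the ray r / f radians off the axis. A picture is of the moment at which its call begins: read the wrist's pose just before it. calibration takes no time and is no camera call; for the wrist camera it gives the pose at the moment of the call.
- bot.job_done(): hands the job in; it is judged then, once.
The state is a dict: "clock": time; "joint_pos": joint angles; "joint_vel": joint speeds; "tau": joint torques, N m; "eef_pos": TCP position; "tool_rot": TCP orientation; "ft_force": force on the tool from outside, world axes, zero at the start; "ft_torque": the same for the moment, N m; "grip_width": finger opening in m; "grasp_force": force on a finger pad.
Only numpy, scipy, OpenCV 4.12 (cv2) and the standard library are available. Lean on these libraries where they do the work, as an engineer would, in place of code of your own. Each camera call takes 0.05 s, during which the arm holds its last target. There are 200 camera calls.

## Working session

There is one attempt and no reset: what is moved stays moved. The work goes in short steps, Python scripts to look and compute and a shell command to move; the robot and the scene stay as the last step left them, time stands still between calls to the robot, and variables do not carry over. Pictures are saved under pics/ and viewed, at most 11 in all, crops included, and the job is handed in when it is done.

```bash
ls; mkdir -p pics; python3 - <<'E'
from workcell import bot, camrig
import cv2
o=bot.get_obs();print(o['clock'],o['eef_pos'],o['tool_rot'],o['grip_width'],bot.pinch_z)
for n in ("top","scene"):
    im=camrig.camera(n);cv2.imwrite(f'pics/{n}0.png',cv2.cvtColor(im,cv2.COLOR_RGB2BGR))
    c=camrig.calibration(n);print(n,c['mtx'],c['R'],c['t'])
E
```

```text
jog.py
pics
workcell.py
0.0 [0.11034308 0.48703016 0.2304165 ] [ 1.11157621e-01  9.93802247e-01 -1.03211022e-03 -1.10568078e-04] 0.08511449408835065 0.0187
top [[454.21915751   0.         264.05981143]
 [  0.         454.21915751 191.53583396]
 [  0.           0.           1.        ]] [[-0.01471595 -0.99987966 -0.00490941]
 [-0.9992572   0.01488132 -0.03554715]
 [ 0.03561593  0.00438265 -0.99935594]] [0.04981857 0.52831417 1.45706054]
scene [[393.66887925   0.         250.85930198]
 [  0.         393.66887925 193.46337573]
 [  0.           0.           1.        ]] [[ 0.77044905 -0.63741163  0.01070821]
 [-0.47999387 -0.59106636 -0.64826418]
 [ 0.41954039  0.49431465 -0.76134019]] [-0.41475911  0.31511558  1.05585447]
```

```bash
python3 - <<'E'
import cv2
im=cv2.imread('pics/top0.png');cv2.imwrite('pics/t1.png',cv2.resize(im[60:360,100:500],None,fx=2,fy=2,interpolation=cv2.INTER_CUBIC))
E
```

```text
(no output)
```

View pics/t1.png

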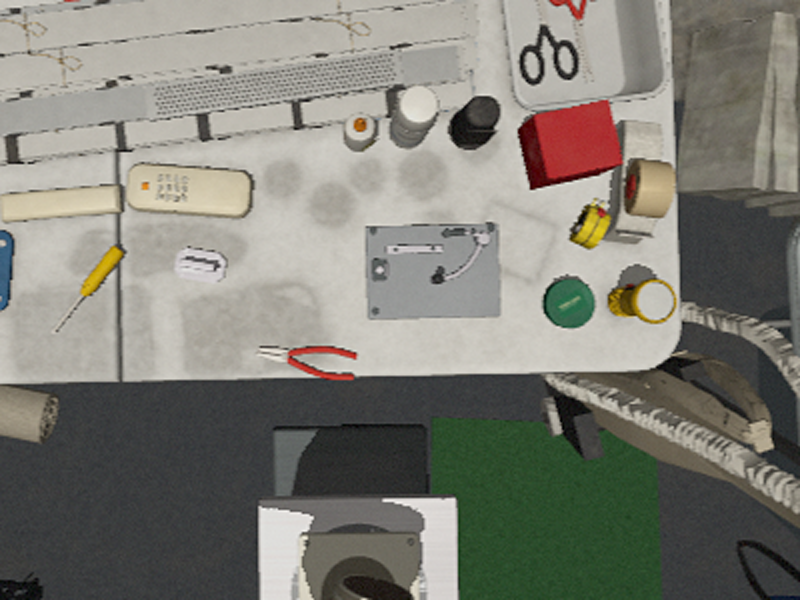

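View pics/scene0.png

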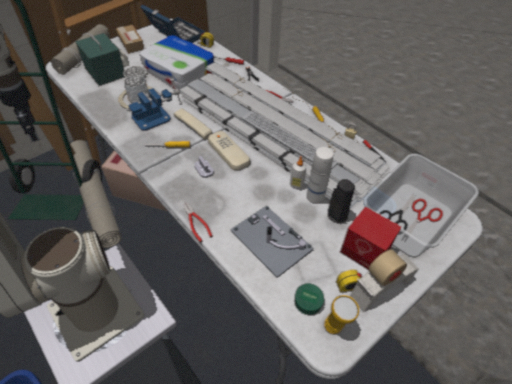

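The top view shows the slide at about crop (201,264), and the jig plate with corners at about (367,226), (500,223), (500,318) and (367,319). The knob is at (438,278), the pivot near (485,238), the tin at (569,302) and the tape measure at (590,225). I'll convert these to positions and take a wrist view.

```bash
cat > h.py <<'E'
from workcell import bot, camrig
import numpy as np, cv2
from scipy.spatial.transform import Rotation as Ro
def ray(n,uv,c=None):
    c=c or camrig.calibration(n);K=np.array(c['mtx']);R=np.array(c['R']);t=np.array(c['t'])
    x=(uv[0]-K[0,2])/K[0,0];y=(uv[1]-K[1,2])/K[1,1]
    if n=='wrist':
        r=np.hypot(x,y);s=np.sinc(r/np.pi);d=np.array([x*s,y*s,np.cos(r)])
    else: d=np.array([x,y,1.])
    return -R.T@t,R.T@d
def p2w(n,uv,z,c=None):
    o,d=ray(n,uv,c);return o+d*(z-o[2])/d[2]
def w2p(n,X,c=None):
    c=c or camrig.calibration(n);K=np.array(c['mtx']);p=np.array(c['R'])@X+np.array(c['t'])
    if n=='wrist':
        q=np.hypot(p[0],p[1]);a=np.arctan2(q,p[2])/max(q,1e-9);x,y=p[0]*a,p[1]*a
    else: x,y=p[0]/p[2],p[1]/p[2]
    return np.array([K[0,0]*x+K[0,2],K[1,1]*y+K[1,2]])
def jigT(x,y,yaw):
    c,s=np.cos(yaw),np.sin(yaw);return lambda p:np.array([x+c*p[0]-s*p[1],y+s*p[0]+c*p[1],p[2]])
def tool(): # columns: tool axes in world
    o=bot.get_obs();return np.array(o['eef_pos']),Ro.from_quat(o['tool_rot']).as_matrix()
def rel(target,yaxis_yaw=None):
    p,R=tool();print('shift',np.round(R.T@(np.array(target)-p),4))
    if yaxis_yaw is not None:
        a=np.arctan2(R[1,1],R[0,1]);d=(yaxis_yaw-a+np.pi/2)%np.pi-np.pi/2;print('rz tool',round(-d,4))
E
python3 - <<'E'
from h import *
import json
f=lambda u,v:(u/2+100,v/2+60)
for n,uv,z in (('c1',(367,226),.012),('c2',(500,223),.012),('c3',(500,318),.012),('c4',(367,319),.012),('slide',(201,264),.044),('knob',(438,273),.08),('piv',(484,238),.03),('tin',(569,302),.034),('tape',(590,225),.05)):
    print(n,np.round(p2w('top',f(*uv),z),3))
c=camrig.calibration('wrist');print(c['mtx']);p,R=tool();print(R)
print('cam pos in tool',R.T@(-np.array(c['R']).T@np.array(c['t'])-p),'\n',R.T@np.array(c['R']).T)
json.dump({k:np.array(v).tolist() for k,v in c.items()},open('w0.json','w'))
cv2.imwrite('pics/w0.png',cv2.cvtColor(camrig.camera('wrist'),cv2.COLOR_RGB2BGR))
E
```

```text
c1 [ 0.588 -0.022  0.012]
c2 [ 0.589 -0.236  0.012]
c3 [ 0.436 -0.233  0.012]
c4 [ 0.438 -0.019  0.012]
slide [0.529 0.242 0.044]
knob [ 0.509 -0.127  0.08 ]
piv [ 0.565 -0.207  0.03 ]
tin [ 0.461 -0.338  0.034]
tape [ 0.581 -0.37   0.05 ]
[[297.31863964   0.         252.83086767]
 [  0.         297.31863964 195.03275772]
 [  0.           0.           1.        ]]
[[-9.75289506e-01  2.20930300e-01 -4.25980467e-04]
 [ 2.20930711e-01  9.75287690e-01 -1.88198242e-03]
 [-3.33436040e-07 -1.92958988e-03 -9.99998138e-01]]
cam pos in tool [ 0.075996   -0.00097559 -0.14244247] 
 [[ 6.21055246e-04 -9.54421934e-01 -2.98460025e-01]
 [ 9.99999730e-01  7.10229714e-04 -1.90322772e-04]
 [ 3.93623406e-04 -2.98459826e-01  9.54422117e-01]]
```

View pics/w0.png

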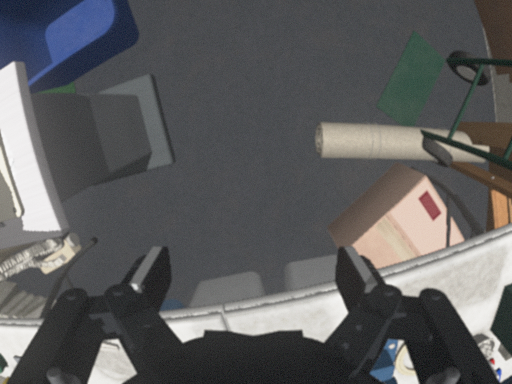

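The wrist image is mostly floor because the table lies ahead. The camera sits on the robot side of the tool and looks forward. I'll move over the slide and level the yaw.

```bash
echo '[[0,0,-0.12,-0.06,-0.02,-0.01,0.085],[0,0,-0.223,-0.12,-0.04,-0.02,0.085],[0,0,-0.223,-0.502,-0.18,-0.02,0.085],[0,0,-0.223,-0.502,-0.18,-0.02,0.085],[0,0,-0.223,-0.502,-0.18,-0.02,0.085],[0,0,-0.223,-0.502,-0.18,-0.02,0.085],[0,0,-0.223,-0.502,-0.18,-0.02,0.085],[0,0,-0.223,-0.502,-0.18,-0.02,0.085],[0,0,-0.223,-0.502,-0.18,-0.02,0.085],[0,0,-0.223,-0.502,-0.18,-0.02,0.085]]' | python3 jog.py
```

```text
clock: 1.4
eef_pos: [0.5619, 0.1991, 0.2499]
tool_rot: [0.002, 1.0, -0.0, -0.001]
ft_force: [-0.7, 0.5, -0.5]
grip_width: 0.0854
grasp_force: 0.0
```

```bash
cat > snap.py <<'E'
import sys,json
from h import *
n,a=sys.argv[1:3]
c=camrig.calibration(n);json.dump({k:np.array(v).tolist() for k,v in c.items()},open(f'{a}.json','w'))
cv2.imwrite(f'pics/{a}.png',cv2.cvtColor(camrig.camera(n),cv2.COLOR_RGB2BGR))
E
python3 snap.py wrist w1
echo '[[0,0,0,0,-0.05,0,0.085],[0,0,0,0,-0.31,0,0.085],[0,0,0,0,-0.31,0,0.085],[0,0,0,0,-0.31,0,0.085],[0,0,0,0,-0.31,0,0.085],[0,0,0,0,-0.31,0,0.085],[0,0,0,0,-0.31,0,0.085]]' | python3 jog.py
echo '[[0,0,0,0,0,0,0.085]]' | python3 jog.py; python3 snap.py wrist w2
```

```text
clock: 2.33
eef_pos: [0.5599, -0.1082, 0.2514]
tool_rot: [-0.0, 1.0, 0.0, -0.0]
ft_force: [0.2, -0.2, 0.7]
grip_width: 0.0854
grasp_force: 0.0
clock: 2.45
eef_pos: [0.5603, -0.1068, 0.2514]
tool_rot: [-0.001, 1.0, 0.0, -0.0]
ft_force: [0.8, 0.8, 0.1]
grip_width: 0.085
grasp_force: 0.0
```

View pics/w1.png

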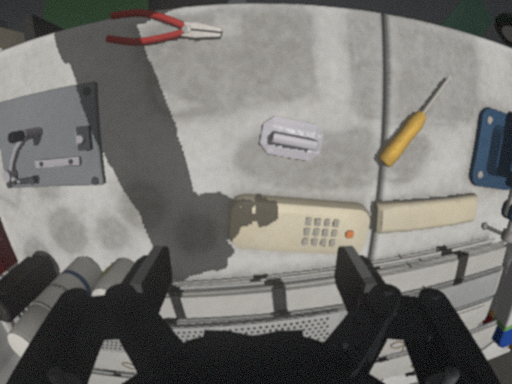

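View pics/w2.png

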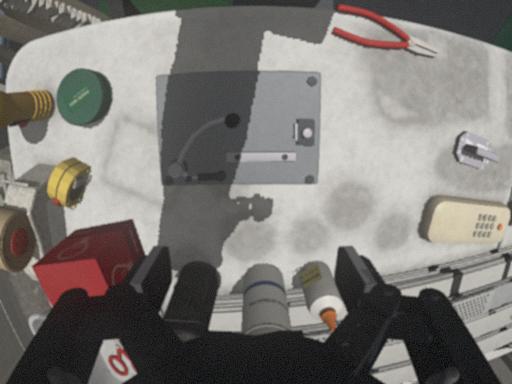

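The slide is at about (291,138) in w1. In w2 the jig spans (157,72)-(321,184), with the knob at (232,120), pivot near (178,172), fence at (262,157) and stop housing at (304,131). I'll enlarge both.

```bash
python3 - <<'E'
import cv2,numpy as np
a=cv2.imread('pics/w2.png')[62:192,150:330];b=cv2.imread('pics/w1.png')[108:168,255:330]
o=np.zeros((600,800,3),np.uint8)
A=cv2.resize(a,None,fx=3,fy=3,interpolation=cv2.INTER_CUBIC);o[:390,:540]=A
B=cv2.resize(b,None,fx=3.4,fy=3.4,interpolation=cv2.INTER_CUBIC);o[390:390+B.shape[0],540:540+B.shape[1]]=B
cv2.imwrite('pics/cmp.png',o)
E
```

```text
(no output)
```

View pics/cmp.png

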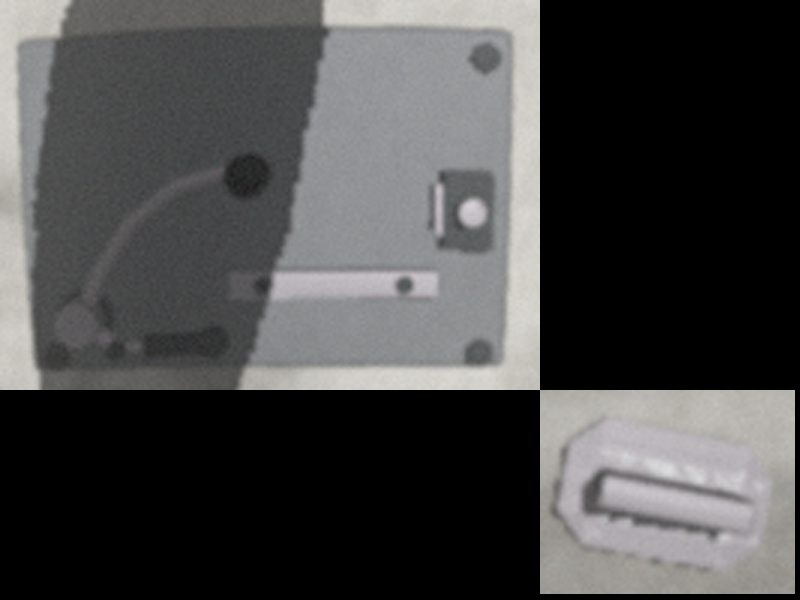

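The composite shows the jig corners, fence, knob, tongue tip (about x=432) and slide web clearly. I'll fit the poses.

```bash
python3 - <<'E'
from h import *
import json
from scipy.optimize import least_squares
C2=json.load(open('w2.json'));C1=json.load(open('w1.json'))
j=lambda u,v:np.array([150+u/3-.33,62+v/3-.33]);s=lambda u,v:np.array([255+(u-540)/3.4-.35,108+(v-390)/3.4-.35])
# image top = -x world, image right = +y
obs=[((-75,-107.5,12),j(20,40)),((-75,107.5,12),j(512,30)),((75,107.5,12),j(502,364)),((75,-107.5,12),j(38,370)),
 ((30,75,20),j(438,270)),((42,75,20),j(438,297))]
def f(q):
    T=jigT(*q);return np.concatenate([w2p('wrist',T(np.array(p)/1e3),C2)-o for p,o in obs])
r=least_squares(f,[.513,-.1275,0]);q=r.x;print('jig',q,'res',np.round(r.fun,1))
c,sn=np.cos(q[2]),np.sin(q[2])
def tojig(P): d=P[:2]-q[:2];return np.round(1e3*np.array([c*d[0]+sn*d[1],-sn*d[0]+c*d[1]]),1)
k=p2w('wrist',j(246,175),.08,C2);print('knob',k,tojig(k),np.linalg.norm(tojig(k)-[50,-80]))
d=tojig(k)-[50,-80];print('ang',np.arctan2(d[1],d[0]))
for n,u,z in(('tongue',j(433,210),.018),('fenceR',j(230,272),.020),('piv',j(76,324),.02)):print(n,tojig(p2w('wrist',u,z,C2)))
T=jigT(*q);print('pivot',T(np.array([.05,-.08,.08])),'seat',T(np.array([.005,.03,.012])))
# slide
ob=[((-6,-28,44),s(606,476)),((6,-28,44),s(597,503)),((-6,28,44),s(754,500)),((6,28,44),s(748,529)),
 ((-25,-28,10),s(604,418)),((-13,-40,10),s(563,455)),((13,-40,10),s(556,513)),((25,-28,10),s(588,545)),((-25,28,10),s(752,446)),((25,28,10),s(722,567))]
def g(v):
    T=jigT(*v);return np.concatenate([w2p('wrist',T(np.array(p)/1e3),C1)-o for p,o in ob])
r=least_squares(g,[.529,.242,0]);print('slide',r.x,np.round(r.fun,1))
json.dump({'jig':list(q),'slide':list(r.x)},open('pose.json','w'))
rel(k,0)
E
```

```text
jig [ 0.51346224 -0.12758708  0.01099433] res [-1.7 -0.4  0.8 -0.5  1.2  0.9 -1.5  0.2  0.6 -0.   0.4  0.2]
knob [ 0.49987928 -0.13012136  0.08      ] [-13.6  -2.4] 100.33304540379505
ang 2.257367352229052
tongue [ 4.5 71.8]
fenceR [ 30.5 -14.2]
piv [ 51.9 -83.1]
pivot [ 0.56433875 -0.20703254  0.08      ] seat [ 0.51813212 -0.09753393  0.012     ]
slide [ 0.52801256  0.2480554  -0.13965007] [-1.4 -0.1 -0.3  2.   1.2  0.1  1.3  1.4 -0.4  0.   1.  -3.   0.2 -0.2
 -1.3  0.7 -1.4 -1.3  1.1  0.3]
shift [ 0.0606 -0.0233  0.1714]
rz tool -1.5676
```

The fits agree with the known sizes: knob radius 100.3 mm, tongue 1.8 mm beyond mid setting. I'll go above the knob with the closing line tangential.

```bash
echo '[[0,0,0.17,0.0606,-0.0233,0.12,0.085],[0,0,0.35,0.0606,-0.0233,0.12,0.085],[0,0,0.53,0.0606,-0.0233,0.12,0.085],[0,0,0.7,0.0606,-0.0233,0.12,0.085],[0,0,0.87,0.0606,-0.0233,0.12,0.085],[0,0,0.87,0.0606,-0.0233,0.12,0.06],[0,0,0.87,0.0606,-0.0233,0.12,0.05]]' | python3 jog.py
python3 - <<'E'
from h import *
rel([.4999,-.1301,.062],.70)
E
```

```text
clock: 3.38
eef_pos: [0.5, -0.1312, 0.1314]
tool_rot: [0.419, 0.908, 0.0, 0.0]
ft_force: [0.5, -1.0, 0.0]
grip_width: 0.0508
grasp_force: 0.0
shift [0.0009 0.0006 0.0694]
rz tool 0.005
```

```bash
echo '[[0,0,0,0,0,0.04,0.05],[0,0,0,0.001,0.001,0.069,0.05],[0,0,0,0.001,0.001,0.069,0.04],[0,0,0,0.001,0.001,0.069,0.02],[0,0,0,0.001,0.001,0.069,0.0],[0,0,0,0.001,0.001,0.069,0.0],[0,0,0,0.001,0.001,0.069,0.0],[0,0,0,0.001,0.001,0.069,0.0]]' | python3 jog.py
python3 - <<'E'
from h import *
import json
q=json.load(open('pose.json'))['jig'];T=jigT(*q)
p,R=tool();pv=np.array([.564339,-.207033,p[2]]);r=p-pv
print('r',np.linalg.norm(r[:2]),np.arctan2(r[1],r[0])-q[2])
for a in (.1,.2,.3,.4,.5,.6,.7,.8,.84):
    d=Ro.from_euler('z',a).apply(r);print(a,np.round(R.T@(d-r),4))
E
```

```text
clock: 4.38
eef_pos: [0.5014, -0.1307, 0.0639]
tool_rot: [0.421, 0.907, 0.001, 0.002]
ft_force: [0.4, 2.2, 6.3]
grip_width: 0.0133
grasp_force: 59.0
r 0.098950377797314 2.249729340326926
0.1 [-0.0004 -0.0099 -0.    ]
0.2 [-0.0017 -0.0197 -0.    ]
0.3 [-0.0041 -0.0293 -0.0001]
0.4 [-0.0074 -0.0386 -0.0001]
0.5 [-0.0116 -0.0476 -0.0001]
0.6 [-0.0166 -0.0561 -0.0001]
0.7 [-0.0225 -0.064  -0.0001]
0.8 [-0.0292 -0.0713 -0.0001]
0.84 [-0.0321 -0.0741 -0.0001]
```

```bash
echo '[[0,0,-0.1,-0.0004,-0.0099,0,0],[0,0,-0.2,-0.0017,-0.0197,0,0],[0,0,-0.3,-0.0041,-0.0293,0,0],[0,0,-0.4,-0.0074,-0.0386,0,0],[0,0,-0.4,-0.0074,-0.0386,0,0]]' | python3 jog.py
python3 - <<'E'
from h import *
p,R=tool();r=p-np.array([.564339,-.207033,p[2]])
print(np.linalg.norm(r),np.arctan2(r[1],r[0])-.011-2.2497)
E
```

```text
clock: 5.0
eef_pos: [0.4763, -0.1621, 0.0639]
tool_rot: [0.233, 0.973, -0.0, 0.002]
ft_force: [0.4, 0.9, 6.2]
grip_width: 0.0133
grasp_force: 59.1
0.0987975760913104 0.4087843161689104
```

```bash
echo '[[0,0,-0.1,-0.0004,-0.0099,0,0],[0,0,-0.2,-0.0017,-0.0197,0,0],[0,0,-0.3,-0.0041,-0.0293,0,0],[0,0,-0.4,-0.0074,-0.0386,0,0],[0,0,-0.43,-0.0086,-0.0413,0,0],[0,0,-0.43,-0.0086,-0.0413,0,0]]' | python3 jog.py
python3 - <<'E'
from h import *
p,R=tool();r=p-np.array([.564339,-.207033,p[2]])
print(np.linalg.norm(r),np.arctan2(r[1],r[0])-.011-2.2497)
E
echo '[[0,0,0,0,0,0,0.02],[0,0,0,0,0,0,0.04],[0,0,0,0,0,0,0.05],[0,0,0,0,0,0,0.05],[0,0,0,0,0,-0.06,0.05],[0,0,0,0,0,-0.12,0.06],[0,0,0,0,0,-0.15,0.06],[0,0,0,0,0,-0.15,0.06]]' | python3 jog.py
python3 snap.py wrist w3; python3 snap.py top t3
python3 - <<'E'
from h import *
# grasp of slide: tool y across web: yaw of slide x axis
rel([.528,.248,.15],-.1397)
a=cv2.imread('pics/t3.png')[150:240,260:380];b=cv2.imread('pics/w3.png')
o=np.zeros((384,800,3),np.uint8);o[:216,:288]=cv2.resize(a,None,fx=2.4,fy=2.4);o[:,288:]=b;cv2.imwrite('pics/c3.png',o)
E
```

```text
clock: 5.75
eef_pos: [0.4657, -0.204, 0.0638]
tool_rot: [0.02, 1.0, -0.002, 0.002]
ft_force: [1.0, -4.1, 5.9]
grip_width: 0.0137
grasp_force: 59.1
0.09872653523925655 0.8505536632883994
clock: 6.75
eef_pos: [0.4659, -0.2027, 0.2153]
tool_rot: [0.02, 1.0, -0.001, 0.003]
ft_force: [-0.2, -0.4, -0.8]
grip_width: 0.0598
grasp_force: 0.0
shift [-0.0464  0.452   0.0618]
rz tool -1.4709
```

View pics/c3.png

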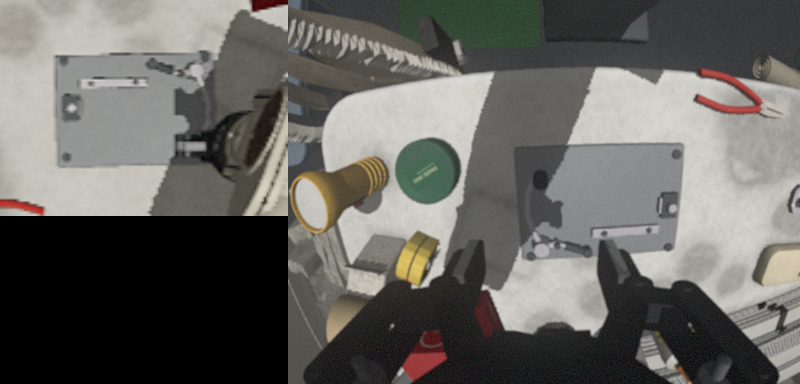

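The arm stays open, with the knob at c3 (540,180), by the near-right edge of the plate. Now to the slide.

```bash
echo '[[0,0,-0.18,-0.005,0.05,0.0,0.06],[0,0,-0.36,-0.011,0.11,0.01,0.06],[0,0,-0.54,-0.017,0.17,0.02,0.06],[0,0,-0.72,-0.023,0.23,0.03,0.06],[0,0,-0.9,-0.03,0.29,0.04,0.06],[0,0,-1.08,-0.035,0.35,0.05,0.06],[0,0,-1.26,-0.04,0.4,0.06,0.06],[0,0,-1.44,-0.0464,0.452,0.062,0.06],[0,0,-1.471,-0.0464,0.452,0.062,0.06],[0,0,-1.471,-0.0464,0.452,0.062,0.06]]' | python3 jog.py
python3 snap.py wrist w4
python3 - <<'E'
from h import *
import json
p,R=tool();rel([.528,.248,.018],-.1397)
c=json.load(open('w4.json'));v=json.load(open('pose.json'))['slide'];T=jigT(*v)
im=cv2.imread('pics/w4.png')
def draw(Q):
  a=[w2p('wrist',T(np.array(x)/1e3),c) for x in Q];print(np.round(a).astype(int).tolist())
  cv2.polylines(im,[np.round(a).astype(int)],True,(0,0,255),1)
draw([(-6,-28,44),(6,-28,44),(6,28,44),(-6,28,44)])
draw([(-25,-28,10),(-13,-40,10),(13,-40,10),(25,-28,10),(25,28,10),(13,40,10),(-13,40,10),(-25,28,10)])
cv2.imwrite('pics/w4b.png',cv2.resize(im[100:384,100:420],None,fx=2,fy=2,interpolation=cv2.INTER_CUBIC))
E
```

```text
clock: 8.1
eef_pos: [0.5271, 0.2471, 0.1483]
tool_rot: [-0.656, 0.755, 0.0, -0.002]
ft_force: [-0.4, 0.2, 0.6]
grip_width: 0.0605
grasp_force: 0.0
shift [-0.0018 -0.0007  0.1308]
rz tool -0.0015
[[259, 165], [245, 165], [245, 226], [258, 226]]
[[278, 158], [265, 146], [238, 146], [226, 158], [227, 213], [239, 224], [264, 224], [276, 213]]
```

View pics/w4b.png

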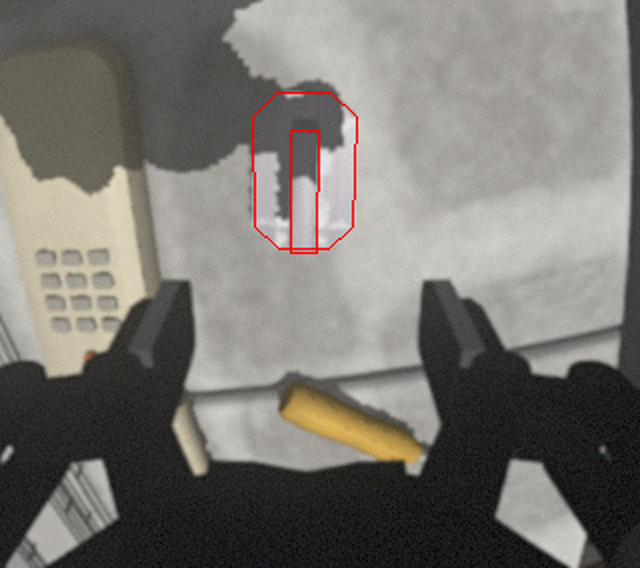

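The overlay matches the slide within about 1 px. Descend and grip.

```bash
echo '[[0,0,0,-0.0018,-0.0007,0.05,0.06],[0,0,0,-0.0018,-0.0007,0.1,0.05],[0,0,0,-0.0018,-0.0007,0.12,0.04],[0,0,0,-0.0018,-0.0007,0.129,0.03],[0,0,0,-0.0018,-0.0007,0.129,0.02],[0,0,0,-0.0018,-0.0007,0.129,0.0],[0,0,0,-0.0018,-0.0007,0.129,0.0],[0,0,0,-0.0018,-0.0007,0.129,0.0],[0,0,0,-0.0018,-0.0007,0.129,0.0]]' | python3 jog.py
echo '[[0,0,0,0,0,-0.03,0],[0,0,0,0,0,-0.06,0],[0,0,0,0,0,-0.06,0]]' | python3 jog.py
python3 - <<'E'
from h import *
import json
q=json.load(open('pose.json'))['jig'];T=jigT(*q)
rel(T(np.array([.005,.030,.08])),q[2])
rel(T(np.array([-.003,.018,.080])),q[2])
E
```

```text
clock: 9.28
eef_pos: [0.5303, 0.2495, 0.0225]
tool_rot: [-0.656, 0.755, -0.001, 0.001]
ft_force: [0.1, -1.5, 5.8]
grip_width: 0.0107
grasp_force: 61.6
clock: 9.65
eef_pos: [0.531, 0.2506, 0.0832]
tool_rot: [-0.656, 0.755, -0.0, 0.002]
ft_force: [0.1, 0.6, -3.8]
grip_width: 0.0105
grasp_force: 60.5
shift [ 0.3466 -0.0356  0.0022]
rz tool -0.1502
shift [ 0.3596 -0.0295  0.0022]
rz tool -0.1502
```

```bash
echo '[[0,0,-0.05,0.03,-0.003,0,0],[0,0,-0.1,0.08,-0.006,0,0],[0,0,-0.15,0.13,-0.01,0,0],[0,0,-0.15,0.18,-0.015,0,0],[0,0,-0.15,0.23,-0.02,0,0],[0,0,-0.15,0.28,-0.024,0,0],[0,0,-0.15,0.33,-0.028,0,0],[0,0,-0.15,0.3596,-0.0295,0,0],[0,0,-0.15,0.3596,-0.0295,0,0],[0,0,-0.15,0.3596,-0.0295,0,0]]' | python3 jog.py
python3 snap.py wrist w5
python3 - <<'E'
from h import *
import json
q=json.load(open('pose.json'))['jig'];T=jigT(*q)
rel(T(np.array([-.003,.018,.0355])),q[2])
print(Ro.from_matrix(tool()[1]).as_euler('xyz'))
cv2.imwrite('pics/w5b.png',cv2.resize(cv2.imread('pics/w5.png')[60:384,80:440],None,fx=1.8,fy=1.8))
E
```

```text
clock: 10.9
eef_pos: [0.5076, -0.1101, 0.0799]
tool_rot: [0.711, -0.703, -0.001, 0.0]
ft_force: [0.4, 0.5, -3.2]
grip_width: 0.0104
grasp_force: 60.4
shift [-0.     -0.0024  0.0447]
rz tool 0.0004
[ 3.13968513e+00  9.86921530e-04 -1.55939064e+00]
```

View pics/w5b.png

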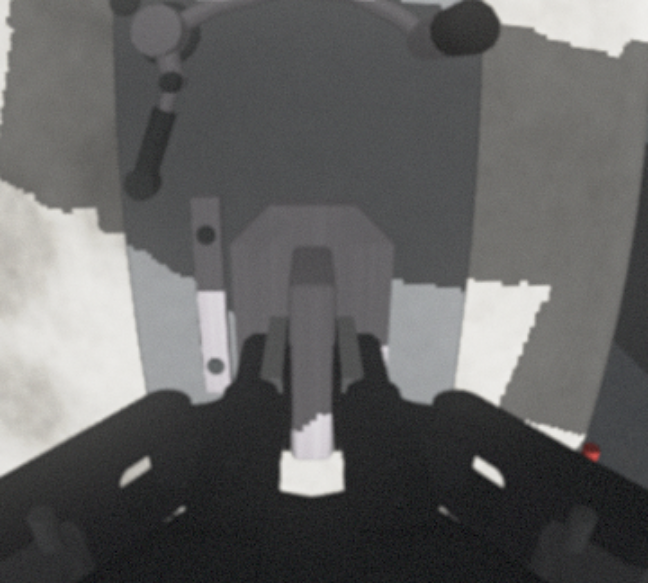

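The slide hangs square in the fingers, with the fence at the left and the knob open at the top right (465,27). Lower it.

```bash
echo '[[0,0,0,0,-0.0024,0.02,0],[0,0,0,0,-0.0024,0.035,0],[0,0,0,0,-0.0024,0.041,0],[0,0,0,0,-0.0024,0.043,0],[0,0,0,0,-0.0024,0.043,0]]' | python3 jog.py
echo '[[0,0,0,0,0,0.001,0],[0,0,0,0,0,0.001,0]]' | python3 jog.py
echo '[[0,0,0,0,0,0.001,0],[0,0,0,0,0,0.001,0]]' | python3 jog.py
```

```text
clock: 11.58
eef_pos: [0.5113, -0.1106, 0.0385]
tool_rot: [0.711, -0.703, 0.0, -0.0]
ft_force: [0.6, 0.2, -3.2]
grip_width: 0.0108
grasp_force: 60.3
clock: 11.82
eef_pos: [0.5112, -0.1108, 0.0377]
tool_rot: [0.711, -0.703, 0.0, -0.0]
ft_force: [-0.8, -0.8, -3.0]
grip_width: 0.0107
grasp_force: 60.3
clock: 12.08
eef_pos: [0.511, -0.1107, 0.0363]
tool_rot: [0.711, -0.703, -0.0, -0.0]
ft_force: [-0.6, 0.6, -3.5]
grip_width: 0.0106
grasp_force: 60.3
```

```bash
for i in 1 2 3; do echo '[[0,0,0,0,0,0.001,0],[0,0,0,0,0,0.001,0]]' | python3 jog.py | egrep 'eef|ft_'; done
```

```text
eef_pos: [0.5109, -0.1107, 0.0352]
ft_force: [0.1, -0.4, -2.9]
eef_pos: [0.5111, -0.1107, 0.0345]
ft_force: [-0.3, -0.4, -1.4]
eef_pos: [0.5112, -0.1108, 0.0344]
ft_force: [-2.6, -0.2, 6.4]
```

Contact is at TCP z = 0.0345. I'll ease off half a millimetre, approach the corner, then feel for each face.

```bash
echo '[[0,0,0,-0.0,0,-0.0006,0],[0,0,0,-0.004,-0.002,-0.0006,0],[0,0,0,-0.008,-0.004,-0.0006,0],[0,0,0,-0.011,-0.005,-0.0006,0],[0,0,0,-0.011,-0.005,-0.0006,0]]' | python3 jog.py| egrep 'clock|eef|ft_'
for i in 1 2 3; do echo '[[0,0,0,0,-0.0007,0,0],[0,0,0,0,-0.0007,0,0]]' | python3 jog.py | egrep 'eef|ft_'; done
```

```text
clock: 13.45
eef_pos: [0.5169, -0.0994, 0.0344]
ft_force: [-1.1, 0.1, 5.7]
eef_pos: [0.5169, -0.0994, 0.0344]
ft_force: [-0.9, -1.4, 6.3]
eef_pos: [0.5172, -0.0993, 0.0344]
ft_force: [-2.1, -1.2, 7.2]
eef_pos: [0.5178, -0.0992, 0.0344]
ft_force: [-3.6, -0.6, 8.4]
```

```bash
echo '[[0,0,0,0,0,-0.0006,0],[0,0,0,0,0,-0.0006,0]]' | python3 jog.py | egrep 'eef|ft_'
for i in 1 2 3; do echo '[[0,0,0,0,-0.0005,0,0],[0,0,0,0,-0.0005,0,0]]' | python3 jog.py | egrep 'eef|ft_'; done
```

```text
eef_pos: [0.5178, -0.0992, 0.0344]
ft_force: [-1.9, 0.1, 4.3]
eef_pos: [0.5184, -0.0993, 0.0345]
ft_force: [-2.0, 2.1, 4.6]
eef_pos: [0.5186, -0.0994, 0.0344]
ft_force: [-3.1, 0.9, 5.6]
eef_pos: [0.5186, -0.0994, 0.0345]
ft_force: [-5.2, 0.4, 6.6]
```

Fence contact (x stalls at 0.5186). Now feel for the tongue.

```bash
echo '[[0,0,0,-0.001,0,-0.0004,0],[0,0,0,-0.001,0,-0.0004,0]]' | python3 jog.py | egrep 'eef|ft_'
for i in 1 2 3; do echo '[[0,0,0,-0.0007,0,0,0],[0,0,0,-0.0007,0,0,0]]' | python3 jog.py | egrep 'eef|ft_'; done
```

```text
eef_pos: [0.5186, -0.099, 0.0345]
ft_force: [-3.8, -2.4, 2.8]
eef_pos: [0.5186, -0.0984, 0.0345]
ft_force: [-3.6, -2.2, 2.9]
eef_pos: [0.5186, -0.0976, 0.0345]
ft_force: [-3.0, -3.0, 2.2]
eef_pos: [0.5186, -0.0969, 0.0345]
ft_force: [-4.1, -2.3, 3.8]
```

```bash
for i in 1 2 3 4; do echo '[[0,0,0,-0.0006,0,0,0],[0,0,0,-0.0006,0,0,0]]' | python3 jog.py | egrep 'eef|ft_'; done
```

```text
eef_pos: [0.5186, -0.0963, 0.0345]
ft_force: [-3.9, -2.8, 3.2]
eef_pos: [0.5186, -0.0957, 0.0345]
ft_force: [-3.8, -3.4, 3.0]
eef_pos: [0.5186, -0.0951, 0.0345]
ft_force: [-3.9, -2.0, 2.9]
eef_pos: [0.5186, -0.0945, 0.0345]
ft_force: [-4.3, -3.2, 3.6]
```

```bash
for i in 1 2 3 4; do echo '[[0,0,0,-0.0006,0,0,0],[0,0,0,-0.0006,0,0,0]]' | python3 jog.py | egrep 'eef|ft_'; done
```

```text
eef_pos: [0.5186, -0.0941, 0.0345]
ft_force: [-4.6, -2.7, 3.2]
eef_pos: [0.5186, -0.0941, 0.0345]
ft_force: [-4.5, -4.8, 1.9]
eef_pos: [0.5186, -0.094, 0.0346]
ft_force: [-3.5, -7.0, 2.8]
eef_pos: [0.5186, -0.094, 0.0346]
ft_force: [-3.7, -7.7, 2.0]
```

Tongue contact. Press a touch more into the fence, hold, then release.

```bash
echo '[[0,0,0,-0.0002,-0.0004,0,0],[0,0,0,-0.0002,-0.0004,0,0],[0,0,0,-0.0002,-0.0004,0,0],[0,0,0,-0.0002,-0.0004,0,0]]' | python3 jog.py
echo '[[0,0,0,0,0,0,0.0],[0,0,0,0,0,0,0.0],[0,0,0,0,0,0,0.02],[0,0,0,0,0,0,0.035],[0,0,0,0,0,0,0.04],[0,0,0,0,0,0,0.04],[0,0,0,0,0,0,0.04]]' | python3 jog.py
echo '[[0,0,0,0,0,-0.03,0.04],[0,0,0,0,0,-0.08,0.04],[0,0,0,0,0,-0.12,0.04],[0,0,0,0,0,-0.12,0.04]]' | python3 jog.py
python3 snap.py wrist w6
python3 - <<'E'
from h import *
import json
q=json.load(open('pose.json'))['jig'];T=jigT(*q);c=json.load(open('w6.json'))
im=cv2.imread('pics/w6.png')
S=jigT(.5186,-.0940,q[2])
for T2,Q in((S,[(-6,-28,56),(6,-28,56),(6,28,56),(-6,28,56)]),(S,[(-25,-28,22),(-13,-40,22),(13,-40,22),(25,-28,22),(25,28,22),(13,40,22),(-13,40,22),(-25,28,22)])):
  cv2.polylines(im,[np.round([w2p('wrist',T2(np.array(x)/1e3),c) for x in Q]).astype(int)],True,(0,0,255),1)
a=2.2497+.011+.85;k=np.array([.564339+.0995*np.cos(a),-.207033+.0995*np.sin(a),.08])
u=w2p('wrist',k,c);print(k,u);cv2.circle(im,tuple(np.round(u).astype(int)),3,(0,255,0),-1)
cv2.imwrite('pics/w6b.png',cv2.resize(im[20:340,80:440],None,fx=1.8,fy=1.8,interpolation=cv2.INTER_CUBIC))
rel(k+[0,0,-.018],a+np.pi/2)
E
```

```text
clock: 18.7
eef_pos: [0.5186, -0.094, 0.0347]
tool_rot: [0.71, -0.704, 0.001, 0.003]
ft_force: [-5.2, -8.1, 4.1]
grip_width: 0.0112
grasp_force: 61.3
clock: 19.58
eef_pos: [0.5199, -0.0913, 0.0349]
tool_rot: [0.711, -0.703, 0.0, -0.0]
ft_force: [0.2, 0.1, -0.7]
grip_width: 0.0402
grasp_force: 0.0
clock: 20.08
eef_pos: [0.5226, -0.0919, 0.1589]
tool_rot: [0.711, -0.703, 0.003, -0.002]
ft_force: [1.0, -1.1, -1.3]
grip_width: 0.04
grasp_force: 0.0
[ 0.46488648 -0.20395967  0.08      ] [332.96547719  62.87586105]
shift [0.1116 0.0577 0.0945]
rz tool -1.5294
```

View pics/w6b.png

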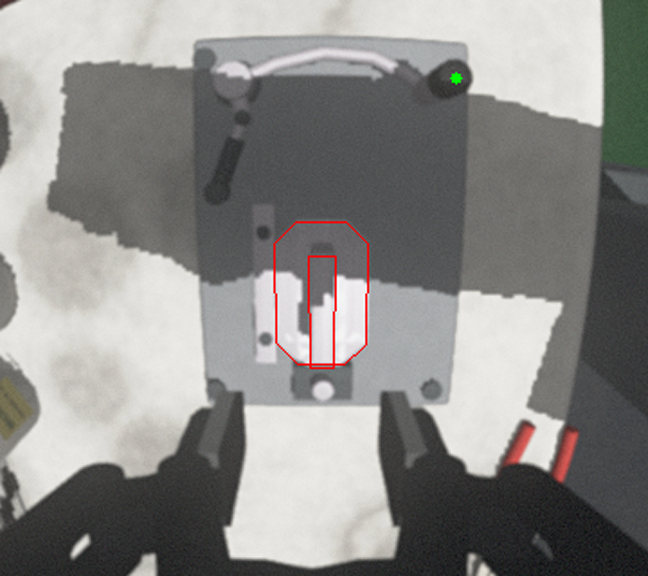

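The slide sits in the corner as predicted and the open knob is where computed. Go above the knob, with the wrist turned the same way as before.

```bash
echo '[[0,0,0.18,0.02,0.01,0,0.05],[0,0,0.36,0.05,0.03,0.01,0.05],[0,0,0.54,0.08,0.04,0.02,0.05],[0,0,0.72,0.1116,0.0577,0.0245,0.05],[0,0,0.9,0.1116,0.0577,0.0245,0.05],[0,0,1.08,0.1116,0.0577,0.0245,0.05],[0,0,1.26,0.1116,0.0577,0.0245,0.05],[0,0,1.44,0.1116,0.0577,0.0245,0.05],[0,0,1.61,0.1116,0.0577,0.0245,0.05],[0,0,1.61,0.1116,0.0577,0.0245,0.05]]' | python3 jog.py
python3 - <<'E'
from h import *
rel([.4649,-.2040,.062],1.54)
E
```

```text
clock: 21.38
eef_pos: [0.4622, -0.2032, 0.1289]
tool_rot: [0.013, 1.0, 0.001, -0.001]
ft_force: [0.0, -0.3, 0.6]
grip_width: 0.0497
grasp_force: 0.0
shift [-0.0029 -0.0008  0.0669]
rz tool 0.004
```

```bash
echo '[[0,0,0,-0.0029,-0.0008,0.04,0.05],[0,0,0,-0.0029,-0.0008,0.067,0.05],[0,0,0,-0.0029,-0.0008,0.067,0.04],[0,0,0,-0.0029,-0.0008,0.067,0.02],[0,0,0,-0.0029,-0.0008,0.067,0.0],[0,0,0,-0.0029,-0.0008,0.067,0.0],[0,0,0,-0.0029,-0.0008,0.067,0.0],[0,0,0,-0.0029,-0.0008,0.067,0.0]]' | python3 jog.py
python3 - <<'E'
from h import *
p,R=tool();pv=np.array([.564339,-.207033,p[2]]);r=p-pv
print('r',np.linalg.norm(r[:2]),np.arctan2(r[1],r[0])-.011-2.2497)
for a in (.1,.2,.3,.4,.5,.6):
    d=Ro.from_euler('z',-a).apply(r);print(a,np.round(R.T@(d-r),4))
E
```

```text
clock: 22.38
eef_pos: [0.4669, -0.2043, 0.0645]
tool_rot: [0.014, 1.0, 0.0, 0.001]
ft_force: [-0.5, 3.7, 5.6]
grip_width: 0.0136
grasp_force: 58.9
r 0.09751809945770756 0.8526002149403138
0.1 [-0.0005  0.0097  0.    ]
0.2 [-0.0019  0.0194  0.    ]
0.3 [-0.0044  0.0288  0.    ]
0.4 [-0.0077  0.038   0.    ]
0.5 [-0.0119  0.0468  0.    ]
0.6 [-0.017   0.0551  0.0001]
```

```bash
echo '[[0,0,0.05,-0.0001,0.0049,0,0],[0,0,0.1,-0.0005,0.0097,0,0],[0,0,0.2,-0.0019,0.0194,0,0],[0,0,0.3,-0.0044,0.0288,0,0],[0,0,0.4,-0.0077,0.038,0,0],[0,0,0.5,-0.0119,0.0468,0,0],[0,0,0.5,-0.0119,0.0468,0,0]]' | python3 jog.py
python3 - <<'E'
from h import *
p,R=tool();pv=np.array([.564339,-.207033,p[2]]);r=p-pv
print('r',np.linalg.norm(r[:2]),np.arctan2(r[1],r[0])-.011-2.2497)
for a in (.05,.1,.15,.2,.25,.3):
    d=Ro.from_euler('z',-a).apply(r);print(a,np.round(R.T@(d-r),4))
E
```

```text
clock: 23.25
eef_pos: [0.4802, -0.1575, 0.0646]
tool_rot: [0.261, 0.965, 0.0, 0.001]
ft_force: [-1.7, 4.5, 6.8]
grip_width: 0.0133
grasp_force: 59.1
r 0.09759269113879704 0.3491027335575323
0.05 [-0.0001  0.0049  0.    ]
0.1 [-0.0005  0.0097  0.    ]
0.15 [-0.0011  0.0146  0.    ]
0.2 [-0.002   0.0194  0.    ]
0.25 [-0.0031  0.0241  0.    ]
0.3 [-0.0045  0.0288  0.    ]
```

```bash
echo '[[0,0,0.05,-0.0001,0.0049,0,0],[0,0,0.1,-0.0005,0.0097,0,0],[0,0,0.15,-0.0011,0.0146,0,0],[0,0,0.15,-0.0011,0.0146,0,0]]' | python3 jog.py|egrep 'eef|ft_'
for i in 1 2 3; do echo '[[0,0,0.02,0,0.002,0,0],[0,0,0.02,0,0.002,0,0]]' | python3 jog.py | egrep 'eef|ft_'; done
python3 - <<'E'
from h import *
p,R=tool();pv=np.array([.564339,-.207033,p[2]]);r=p-pv
print('r',np.linalg.norm(r[:2]),np.arctan2(r[1],r[0])-.011-2.2497,R.T@np.array(bot.get_obs()['ft_force']))
E
```

```text
eef_pos: [0.489, -0.1449, 0.0646]
ft_force: [0.8, 6.2, 5.4]
eef_pos: [0.4903, -0.1434, 0.0646]
ft_force: [0.2, 6.6, 6.3]
eef_pos: [0.4917, -0.1418, 0.0646]
ft_force: [1.4, 5.8, 5.3]
eef_pos: [0.4931, -0.1403, 0.0646]
ft_force: [0.8, 5.6, 5.7]
r 0.0976528621948412 0.12804899082404386 [ 3.10542531  4.70487393 -5.72107611]
```

```bash
cat > f.py <<'E'
from h import *
p,R=tool();r=p-np.array([.564339,-.207033,p[2]])
print('th',round(np.arctan2(r[1],r[0])-.011-2.2497,4),'f',np.round(R.T@np.array(bot.get_obs()['ft_force']),1))
E
for i in 1 2 3 4; do echo '[[0,0,0.012,0,0.0012,0,0],[0,0,0.012,0,0.0012,0,0]]' | python3 jog.py >/dev/null; python3 f.py; done
```

```text
th 0.1154 f [ 3.8  4.9 -4.4]
th 0.1026 f [ 4.3  5.5 -4.6]
th 0.0897 f [ 3.4  5.2 -4.7]
th 0.0766 f [ 3.1  4.8 -3.9]
```

```bash
for i in 1 2 3 4; do echo '[[0,0,0.008,0,0.0008,0,0],[0,0,0.008,0,0.0008,0,0]]' | python3 jog.py >/dev/null; python3 f.py; done
```

```text
th 0.0726 f [ 3.9  5.2 -5.3]
th 0.0718 f [ 3.3  2.7 -6.1]
th 0.0707 f [ 4.   0.7 -7.5]
th 0.0702 f [ 3.6 -2.5 -8.5]
```

The nose bears on the slide at 0.07 rad, within the expected range. The spring now carries it, so release and lift straight up.

```bash
echo '[[0,0,0,0,-0.0003,0,0],[0,0,0,0,-0.0003,0,0.02],[0,0,0,0,-0.0003,0,0.035],[0,0,0,0,-0.0003,0,0.045],[0,0,0,0,-0.0003,0,0.045],[0,0,0,0,-0.0003,0,0.045]]' | python3 jog.py
echo '[[0,0,0,0,0,-0.03,0.045],[0,0,0,0,0,-0.08,0.045],[0,0,0,0,0,-0.13,0.045],[0,0,0,0,0,-0.15,0.045],[0,0,0,0,0,-0.15,0.045],[0,0,0,0,0,-0.15,0.045]]' | python3 jog.py
python3 snap.py wrist w7
python3 - <<'E'
from h import *
import json
c=json.load(open('w7.json'));im=cv2.imread('pics/w7.png');S=jigT(.5186,-.0940,.011)
for Q in([(-6,-28,56),(6,-28,56),(6,28,56),(-6,28,56)],[(-25,-28,22),(-13,-40,22),(13,-40,22),(25,-28,22),(25,28,22),(13,40,22),(-13,40,22),(-25,28,22)]):
  cv2.polylines(im,[np.round([w2p('wrist',S(np.array(x)/1e3),c) for x in Q]).astype(int)],True,(0,0,255),1)
cv2.imwrite('pics/w7b.png',cv2.resize(im[20:340,80:440],None,fx=1.8,fy=1.8,interpolation=cv2.INTER_CUBIC))
E
```

```text
clock: 27.25
eef_pos: [0.4969, -0.1361, 0.0633]
tool_rot: [0.398, 0.917, -0.0, -0.0]
ft_force: [0.6, 0.7, 0.0]
grip_width: 0.045
grasp_force: 0.0
clock: 28.0
eef_pos: [0.4962, -0.1358, 0.2121]
tool_rot: [0.398, 0.917, -0.0, -0.001]
ft_force: [0.2, 0.4, 0.8]
grip_width: 0.0448
grasp_force: 0.0
```

View pics/w7b.png

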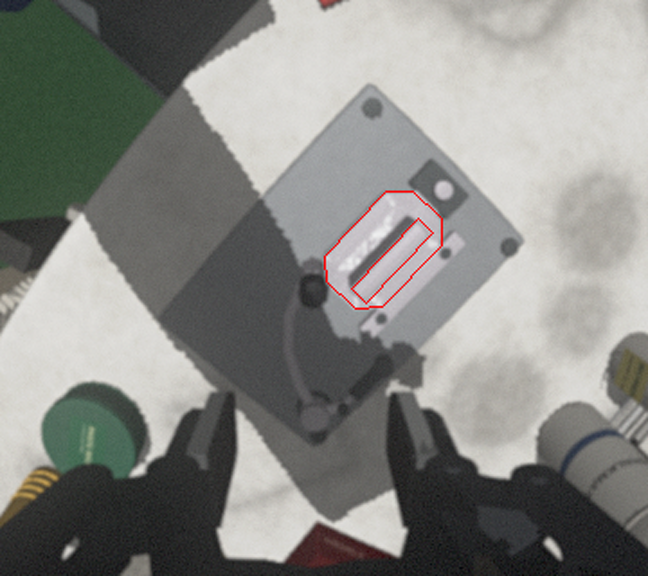

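The slide is still in the corner, matching the overlay, and the knob's nose at (313,290) bears on its cut corner. Hand in.

```bash
python3 -c "
from workcell import bot, camrig
print(bot.job_done())"
```

```text
the job is handed in; nothing more can be done
None
```

The job is handed in at about 28 s of the 72 s allowed: the last picture shows the slide in the corner with the arm's nose on its cut corner and the bystanders untouched, but I got no verdict back.

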